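# Close the aligner's service port with its cam-lock cap

### The arm

A 6-joint arm with a two-finger parallel gripper is mounted at the origin on the work surface. World frame = base frame: x ahead of the robot, y to its left, z up, the work surface at z = 0. Lengths are in m, angles in degrees, forces in N, time in s.
With the tool pointing down it reaches from about 0.35 to 0.975 m from the base axis. Payload 4.9 kg.
Tool frame: the origin (TCP) lies between the finger pads; the fingertips stand 19 mm ahead of it and the grasp point (between the pads) is the TCP (arm.finger_overhang is the z of the fingertips in the tool frame, in m); z points along the fingers, y is the direction in which the jaws open and shut (so a half turn about z gives the same grasp; the last joint's range is limited). The gripper opens to 85 mm and grips with 20 to 120 N. Pads are 22 mm wide; open, the fingers measure 114 mm over their backs; the gripper's body (76 mm by 85 mm) begins 54 mm behind the grasp point. The pads swing forward as they close: fully open they stand 13 mm farther back than shut.
Start: joints at [-74.599, 3.019, 92.412, -0, 84.569, -6.818], TCP at [0.236, -0.579, 0.25] pointing down, gripper open.
Joint ranges: [-172.51, 172.51], [-57.92, 126.97], [3.15, 148.05], [-58.71, 238.71], [5.1, 150.11], [-179.66, 179.66]. Speed limits (degrees/s): [147.25, 147.25, 180, 180, 180, 180].

### API

Orientations are given as [roll, pitch, yaw] about the fixed x, y, z axes, in that order (R = Rz(yaw) Ry(pitch) Rx(roll)).
In Python, from rig import sense, cams, close_job, arm gives the robot as it stands.
- The arm moves only by the tool servo_tool, never from a script. Its argument "deltas" is a list of rows, each a list of 7 numbers: the opening, from 0 (shut) to 1 (fully open), then the shift along the world's x, y, z in units of 25 mm (1.0 is 25 mm), then the turn, a rotation vector about the world's x, y, z in units of 6 degrees (1.0 is 6 degrees). A call has 1 to 10 rows; each row is the pose to reach, as a shift and turn from the pose commanded when the call began; what a row does not reach only later rows make up. A row lasts 1/8 s, in which the tool goes at most 62.5 mm and 10.7 degrees, less where a joint would pass 70% of its speed; a pose out of reach is approached as far as the arm can. A call with a gripper value outside its range is refused whole. The fingers move at their own pace and stop on an object; "grip_force" is the grip in N (left out, the last holds). Time passes only in rows, so rows that repeat a pose let the fingers close. It gives the time, the measured TCP pose, the force and the opening at its end, in the units of the state.
- sense(): the state, without advancing time (a new reading comes with each control period).
- cams.capture(name): name is "scene" or "top" or "wrist"; returns (picture, depth): 480x640x3 uint8, blue, green, red; 480x640 float32, m along the optical axis (not along the pixel's ray), 0 where there is no reading.
- cams.calibration(name): a dict with "K" (3x3 intrinsics, pixels), "k1" (the pictures are not rectified: a ray, as slopes to the right and down, at radius r is drawn at 1 + k1 r^2 times it, then the intrinsics apply), "R" (3x3) and "t" (3): a world point X has camera coordinates R X + t; the wrist camera has in their place "tool_from_camera" (4x4, takes a point from camera to tool coordinates, whose origin is the TCP and whose axes are the flange's). Camera axes: x right, y down, z forward; pixel columns grow to the right and rows downward; lengths in m; the calibration is good to about 2 mm. A picture is of the moment at which its call begins: read the wrist's pose just before it. calibration takes no time and is no camera call.
- close_job(): hands the job in, once; it reports no verdict.
The state is a dict: "clock": time; "joint_positions": joint angles; "dq": joint speeds; "tau": joint torques, N m; "tcp_pos": TCP position; "ee_rot": TCP orientation; "contact_force": force on the tool from outside, world axes, zero at the start; "ft_torque": the same for the moment, N m; "width": finger opening in m.
Only numpy, scipy, OpenCV 4.12 (cv2) and the standard library are available. Lean on these libraries where they do the work, as an engineer would, in place of code of your own. Each camera call takes 0.05 s, during which the arm holds its last target. There are 200 camera calls.

### The job

Put the cam-lock cap on the upright grooved service port: push it straight down, past the stiff seal, until it is fully home on the port's shoulder while both its cam arms are still raised, then swing the two arms fully down to their stops, one after the other, so that the cap is locked. Work by feel and do not force anything: push the cap on with no more than about 30 N and either arm with no more than about 20 N. Leave the other things on the bench where they are and let go at the end.

Things in the scene. Friction and masses are not known exactly. Their poses are not given: they have to be found in the camera images.
- port: Service port bolted to the bench: black square foot 100 x 100 x 12 mm with an upright round steel adaptor. Origin under the foot's centre, z up. Column 40 mm diameter, then a shoulder 53 mm diameter, 8 mm thick, whose top (the seat) is 75 mm above the origin; above it the grooved spigot, 31 mm tall (see port_seat, port_top).
- shoulder: The shoulder of the port: the round steel collar, 53 mm diameter, 8 mm thick, on whose flat top the cap's rim comes to rest. Fixed. Origin at the centre of its top, z up (same point as port_seat).
- port_seat (a point): Centre of the port's seat, on its axis, 75 mm above the bench, z up. The cap is fully home when its origin is here. Above the seat: neck 36 mm diameter, 8 mm tall, with a sprung rubber seal 4 mm up (stands out to 40.5 mm diameter, yields inwards), then a groove 26 mm diameter up to 22 mm.
- port_top (a point): Centre of the top of the port, 31 mm above the seat. The lip over the groove is 36 mm diameter from 22 to 26 mm above the seat, then tapers to 26 mm diameter at the top.
- cap: Cam-lock cap: closed aluminium cup standing mouth down, 0.2 to 0.4 kg. Origin at the centre of its open mouth (underside), z up to its closed top. Outside 52 mm diameter, 42 mm tall; bore 37.8 mm diameter, 33 mm deep, small chamfer at the mouth. Arm a is on its +x side, arm b on -x, between lugs (23 mm wide, reaching 32 mm from the axis); the +y and -y sides are bare for gripping.
- cap_top (a point): Centre of the cap's closed top, 42 mm above its mouth. The cap slides freely over the lip until its mouth meets the seal about 5 mm above the seat; from there it takes 8 to 22 N of push down to the seat, and the seal's friction keeps it where it is left. It goes on at any yaw.
- cam_a (a joint): Angle of cam arm a (rad): 0 level, straight out along the cap's +x; negative raised (to -1.1); positive swung down; the stop, fully down and locked, is 1.25. Hinge along the cap's y, 25 mm from the axis, 19 mm above the mouth. Stiff: stays where left, turns with about 0.4 N m, up to 0.6 N m when the cam bites under the port's lip, which it can only with the cap down on the port. Starts raised.
- cam_b (a joint): The same for cam arm b on the cap's -x side (0 is level along the cap's -x).
- lever_a: Steel lever of arm a, 13 mm wide, 5 mm thick, with a round flat thumb pad 22 mm in diameter centred 45 mm from the hinge (free end at 56 mm). Origin on the hinge; x along the lever to its free end, z out of its upper face (the outer face once swung down), y along the hinge.
- lever_b: The same for the lever of arm b.
- pad_a (a point): Centre of the upper (outer) face of the thumb pad of lever a: the place to push.
- pad_b (a point): Centre of the upper (outer) face of the thumb pad of lever b.
- jar: Bystander: small lidded jar, 52 mm diameter, 60 mm tall.
- ballpost: Bystander: spare clamp post, black foot 50 x 40 x 25 mm with a ball on a stem, 101 mm tall.
Mind the look-alikes: they are no part of the job. Several things have the shape of the cap; the one meant has the colours described above.

How it is judged:
By the outcome, as a careful person would: the job done as asked, in the order asked, and still so for the second after the job is handed in, with the robot touching nothing.
It also fails if it takes over 72 s, if anything falls off the work surface, if the arm or the gripper's body presses on something with over 40 N, if the wrist force passes 120 N, or if a joint passes its speed limit or range.

## Working session

There is one attempt and no reset: what is moved stays moved. The work goes in short steps, Python scripts to look and compute and a tool call to move; the robot and the scene stay as the last step left them, time stands still between calls to the robot, and variables do not carry over. Pictures are saved under pics/ and viewed, about 8 in all and at most 12, crops included, and the job is handed in when it is done.

Besides the shell and the picture viewer there is one more tool, called after "Request:" by a JSON object that holds its "op" and its "data", one argument or row to a line. servo_tool: Moves the arm, as the interface text tells. Its arguments: {"type":"object","properties":{"deltas":{"type":"array","items":{"type":"array","items":{"type":"number"}}},"grip_force":{"type":"number"}},"required":["deltas"]}

```bash
mkdir -p pics
cat > h.py <<'E'
import numpy as np, cv2
from rig import sense, cams, arm
from scipy.spatial.transform import Rotation as Ro
def cap(name,fn=None):
    s=sense(); p,d=cams.capture(name); c=cams.calibration(name)
    np.savez(f'/tmp/{name}.npz',p=p,d=d,pos=s['tcp_pos'],rot=s['ee_rot'])
    if fn: cv2.imwrite('pics/'+fn,p)
    return p,d
def world(name,u,v,z=None,depth=None):
    """pixels -> world; by depth, or on the plane z"""
    f=np.load(f'/tmp/{name}.npz'); c=cams.calibration(name); K=np.array(c['K'])
    u=np.atleast_1d(u).astype(float); v=np.atleast_1d(v).astype(float)
    pt=cv2.undistortPoints(np.stack([u,v],-1).reshape(-1,1,2),K,np.array([c['k1'],0,0,0.]))[:,0]
    ray=np.c_[pt,np.ones(len(pt))]
    if name=='wrist':
        T=np.array(c['tool_from_camera']); R0=Ro.from_euler('xyz',f['rot'],degrees=True).as_matrix()
        A=R0@T[:3,:3]; o=R0@T[:3,3]+f['pos']
    else:
        R=np.array(c['R']); A=R.T; o=-R.T@np.array(c['t'])
    dr=ray@A.T
    if z is not None: k=(z-o[2])/dr[:,2]
    else: k=f['d'][v.round().astype(int),u.round().astype(int)] if depth is None else depth
    return o+dr*np.reshape(k,(-1,1))
E
python3 - <<'E'
from h import *
cap('scene','s1.png');cap('top','t1.png')
print(sense()); print(cams.calibration('top'))
E
```

```text
{'clock': 0.1, 'joint_positions': array([-7.46006713e+01,  3.05328220e+00,  9.24843948e+01, -7.07194481e-04,
        8.45680026e+01, -6.81815108e+00]), 'dq': array([-0.01597302, -0.07570929, -0.1898742 ,  0.01138777,  0.08031516,
       -0.02862302]), 'tau': array([-5.50532077e-04, -3.94900274e+01, -3.71363854e+01, -1.78148089e-04,
        3.90494184e-03, -5.31832370e-06]), 'tcp_pos': array([ 0.2361841 , -0.57808675,  0.24918625]), 'ee_rot': array([-1.79894984e+02, -1.18472088e-02,  2.22175365e+01]), 'contact_force': array([-0.01561779, -0.31048587,  0.36865416]), 'ft_torque': array([0.01785338, 0.04343471, 0.03494178]), 'width': 0.08536998419867778}
{'K': array([[520.4656315 ,   0.        , 323.38456103],
       [  0.        , 520.4656315 , 243.329188  ],
       [  0.        ,   0.        ,   1.        ]]), 'k1': -0.03287181949608969, 'R': array([[-0.0184139 , -0.99976722,  0.0112443 ],
       [-0.99872522,  0.01786374, -0.04721029],
       [ 0.04699844, -0.01209929, -0.99882168]]), 't': array([-0.11292399,  0.56481311,  1.27276962])}
```

View pics/s1.png

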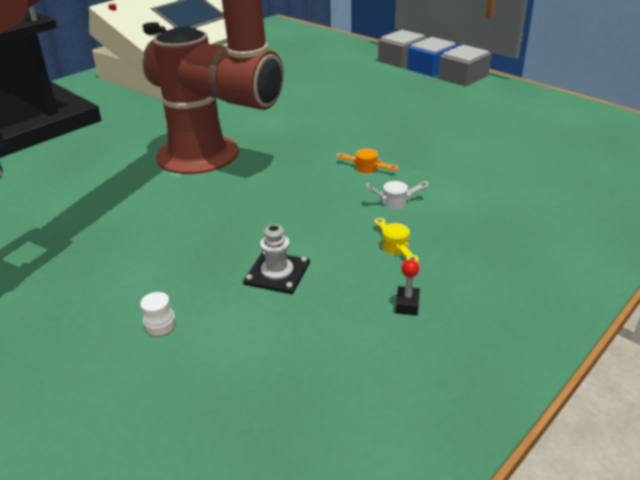

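View pics/t1.png

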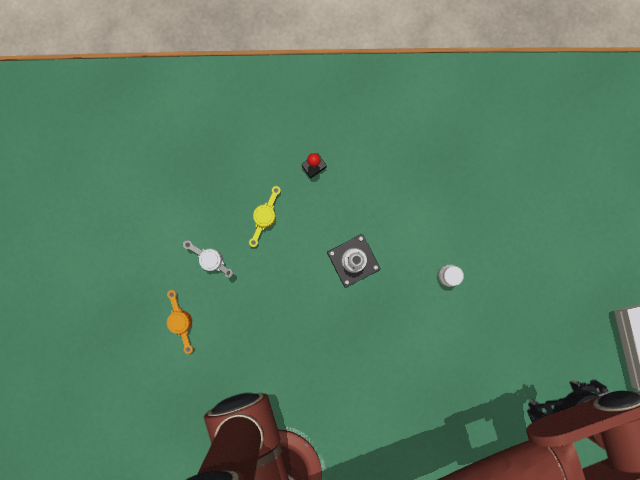

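Scene and top views. Cap look-alikes in the top view are yellow (264,216), orange (178,322) and silver (210,260). The silver one has raised arms and steel levers, so it is the choice. The port is at (354,260), the jar at (452,276) and the ball post at (314,160).

Run:
```python
from h import *
p=np.load('/tmp/top.npz')['p']
q=np.load('/tmp/scene.npz')['p']
a=cv2.resize(p[225:295,165:265],(560,392),interpolation=cv2.INTER_CUBIC)
b=cv2.resize(q[170:220,355:439],(560,333),interpolation=cv2.INTER_CUBIC)
b=b[:200] if 0 else b
cv2.imwrite('pics/crop.png',cv2.resize(np.vstack([a,b]),None,fx=.8,fy=.8))
print('cap top',world('top',210,259,z=.042), 'dep',world('top',210,259))
print('pads',world('top',[187,230],[244,273],z=.055),world('top',[187,230],[244,273]))
print('port',world('top',355.5,260,z=.106),world('top',355.5,260))
print('others',world('top',[264,178,314,452],[216,322,160,276]))
print(sense()['joint_positions'])
```

```text
cap top [[0.52839724 0.15143757 0.042     ]] dep [[0.5283583  0.15105261 0.0438684 ]]
pads [[0.564968   0.20351628 0.055     ]
 [0.49389385 0.10133845 0.055     ]] [[0.56581607 0.2077194  0.03819036]
 [0.49389782 0.10123858 0.05559475]]
port [[ 0.51874791 -0.19499481  0.106     ]] [[ 0.51875846 -0.19505052  0.10523937]]
others [[ 0.63036844  0.01998428  0.04028415]
 [ 0.37832352  0.23021392  0.0404643 ]
 [ 0.75279103 -0.10386512  0.10107056]
 [ 0.4768659  -0.42881166  0.05810733]]
[-7.46006713e+01  3.05328220e+00  9.24843948e+01 -7.07194481e-04
  8.45680026e+01 -6.81815108e+00]
```

View pics/crop.png

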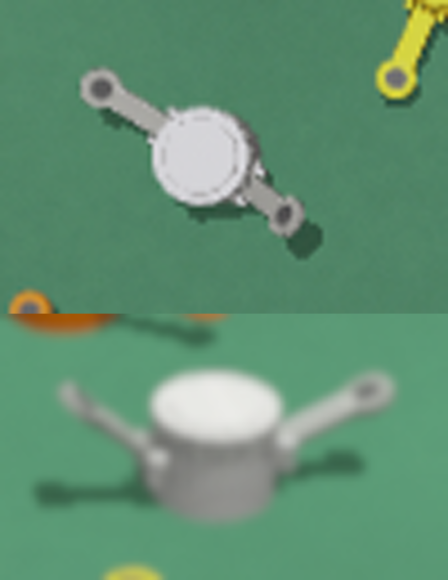

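The crop confirms the silver cap (top view (210,259)) with both arms raised. The arm axis is at about 55° in the world, so I'll hover over it.

Request:
{"op": "servo_tool", "data": {
  "deltas": [
    [1,0.8,2,0,0,0,0.4],
    [1,1.6,4,0,0,0,0.8],
    [1,2.4,6,0,0,0,1.2],
    [1,3.2,8,0,0,0,1.6],
    [1,4,10,0,0,0,2],
    [1,4.8,12,0,0,0,2.4],
    [1,5.6,14,0,0,0,2.8],
    [1,6.4,16,0,0,0,3.2],
    [1,7.2,18,0,0,0,3.6],
    [1,8,20,0,0,0,4]
  ],
  "grip_force": 80
}}

```text
clock: 1.35
tcp_pos: [0.4365, -0.0768, 0.25]
ee_rot: [180.0, 0.0, 46.3]
contact_force: [1.2, -0.5, -0.6]
width: 0.0857
```

Request:
{"op": "servo_tool", "data": {
  "deltas": [
    [1,0.8,2,0,0,0,0.4],
    [1,1.6,4,0,0,0,0.8],
    [1,2.4,6,0,0,0,1.2],
    [1,3.2,8,0,0,0,1.4],
    [1,3.7,9.2,0,0,0,1.47],
    [1,3.7,9.2,0,0,0,1.47],
    [1,3.7,9.2,0,0,0,1.47]
  ]
}}

```text
clock: 2.22
tcp_pos: [0.5284, 0.151, 0.2498]
ee_rot: [-180.0, 0.1, 55.0]
contact_force: [0.3, -0.3, 0.1]
width: 0.0856
```

Run:
```python
from h import *
p,d=cap('wrist','w1.png'); s=sense(); print(s['tcp_pos'],s['ee_rot'],s['joint_positions'].round(1),s['contact_force'])
print(cams.calibration('wrist')['tool_from_camera'])
```

```text
[0.52845034 0.15064857 0.24996638] [-1.79979814e+02  4.24744069e-02  5.49903809e+01] [  8.2  -7.3 102.5  -0.   84.9  43.2] [-0.13559032 -0.16745616 -0.26194883]
[[-2.03763460e-04 -9.60411333e-01 -2.78585768e-01  7.10867485e-02]
 [ 9.99999489e-01 -4.71471195e-04  8.93954221e-04  8.08279314e-04]
 [-9.89908930e-04 -2.78585443e-01  9.60410939e-01 -1.23220057e-01]
 [ 0.00000000e+00  0.00000000e+00  0.00000000e+00  1.00000000e+00]]
```

View pics/w1.png

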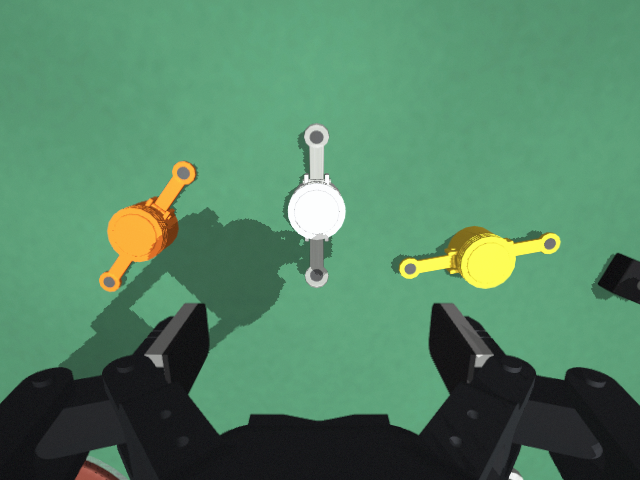

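Wrist view: silver cap top at (316,210), pads at (316,135) and (316,276), so the yaw is aligned. The yellow and orange caps stay clear of the jaws.

Run:
```python
from h import *
print(world('wrist',316.5,210,z=.042),world('wrist',[316,316,316],[210,135,276]))
f=np.load('/tmp/wrist.npz');p=f['p'].astype(int)
m=((p.min(2)>200)).astype(np.uint8)[150:260,270:360]
n,l,st,c=cv2.connectedComponentsWithStats(m); i=1+st[1:,4].argmax(); print(st[i],c[i]+[270,150])
print(world('wrist',*(c[i]+[270,150]),z=.042))
```

```text
[[0.53008377 0.15483552 0.042     ]] [[0.52971825 0.15509276 0.04200585]
 [0.56691318 0.20808245 0.03908729]
 [0.49581188 0.10671574 0.0523457 ]]
[  18   25   57   64 2597] [316.4097035  209.98498267]
[[0.53002548 0.15489298 0.042     ]]
```

Request:
{"op": "servo_tool", "data": {
  "deltas": [
    [1,0.05,0.14,-1.5,0,0,0],
    [1,0.05,0.14,-3.2,0,0,0],
    [1,0.05,0.14,-5,0,0,0],
    [1,0.05,0.14,-6.8,0,0,0],
    [1,0.05,0.14,-8.1,0,0,0],
    [1,0.05,0.14,-8.86,0,0,0],
    [1,0.05,0.14,-8.86,0,0,0]
  ]
}}

```text
clock: 3.15
tcp_pos: [0.5291, 0.1541, 0.0277]
ee_rot: [-179.9, 0.1, 55.0]
contact_force: [-0.2, -0.2, -0.4]
width: 0.0856
```

Request:
{"op": "servo_tool", "data": {
  "deltas": [
    [0,0,0,0,0,0,0],
    [0,0,0,0,0,0,0],
    [0,0,0,0,0,0,0],
    [0,0,0,0,0,0,0],
    [0,0,0,0,0,0,0],
    [0,0,0,0,0,0,0]
  ],
  "grip_force": 90
}}

```text
clock: 3.9
tcp_pos: [0.5319, 0.1553, 0.0313]
ee_rot: [179.8, -0.2, 55.1]
contact_force: [-0.1, 0.4, 6.3]
width: 0.0501
```

Request:
{"op": "servo_tool", "data": {
  "deltas": [
    [0,0,0,1,0,0,0],
    [0,0,0,2.5,0,0,0],
    [0,0,0,4.5,0,0,0],
    [0,0,0,6.2,0,0,0],
    [0,0,0,6.2,0,0,0],
    [0,0,0,6.2,0,0,0]
  ]
}}

```text
clock: 4.65
tcp_pos: [0.5291, 0.1548, 0.1822]
ee_rot: [-179.9, 0.1, 55.0]
contact_force: [-0.0, -0.6, -3.8]
width: 0.0501
```

Run:
```python
from h import *
p,d=cap('wrist','w2.png'); s=sense(); print(s['tcp_pos'],s['ee_rot'],s['contact_force'],s['ft_torque'])
```

```text
[0.52857102 0.15469115 0.18112   ] [-1.79824364e+02  1.70304257e-01  5.50401646e+01] [-0.11619959 -0.5634318  -3.47565504] [-0.03060357  0.03354705  0.00600734]
```

View pics/w2.png

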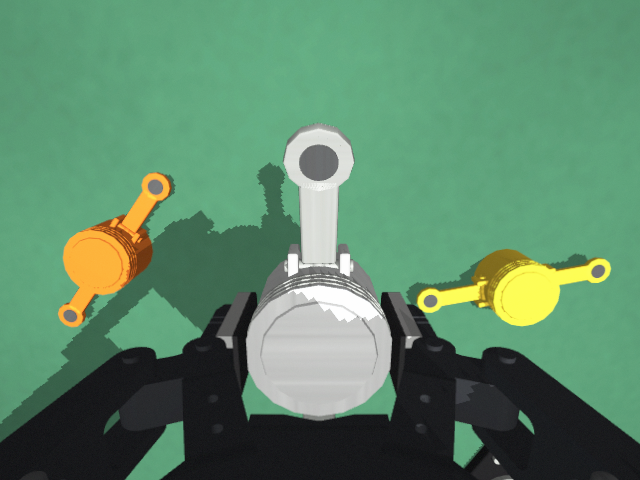

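The cap is held (3.5 N) with its top centred at about (319,352). Next: the cap's offset in the hand, and the exact port position.

Run:
```python
from h import *
f=np.load('/tmp/wrist.npz')
P=world('wrist',[300,319,340,319,319,319,319],[352,352,352,335,370,162,405]);print(P.round(4))
R0=Ro.from_euler('xyz',f['rot'],degrees=True).as_matrix()
print(((P-f['pos'])@R0).round(4))
# cap rim edges in the bulk: all cap-top points by depth
v,u=np.mgrid[270:420:2,235:400:2];u=u.ravel();v=v.ravel();W=world('wrist',u,v)
T=(W-f['pos'])@R0; k=abs(T[:,2]-np.median(T[(abs(u-319)<15)&(abs(v-352)<15),2]))<.002
T=T[k];print('top in tool: x',np.percentile(T[:,0],[1,99]),'y',np.percentile(T[:,1],[1,99]),'z',np.median(T[:,2]))
# lip top of the port from top cam
f=np.load('/tmp/top.npz'); v,u=np.mgrid[225:300,320:390];u=u.ravel();v=v.ravel();W=world('top',u,v)
for lo,hi in [(.1,.115),(.06,.09)]:
    k=(W[:,2]>lo)&(W[:,2]<hi); print(k.sum(),W[k].min(0),W[k].max(0),W[k].mean(0))
```

```text
[[0.524  0.157  0.1923]
 [0.5294 0.1534 0.1927]
 [0.5351 0.1489 0.1919]
 [0.5333 0.159  0.193 ]
 [0.525  0.1471 0.1919]
 [0.5658 0.2055 0.1899]
 [0.5161 0.1344 0.1911]]
[[-0.0012 -0.0055 -0.0102]
 [-0.001   0.0011 -0.0106]
 [-0.0015  0.0083 -0.0098]
 [ 0.0058  0.0011 -0.0109]
 [-0.0087  0.0011 -0.0098]
 [ 0.0625  0.0011 -0.0079]
 [-0.0242  0.0011 -0.0089]]
top in tool: x [-0.02675716  0.02153885] y [-0.02417339  0.0259094 ] z -0.00962192771933232
179 [ 0.50260235 -0.21279861  0.10001361] [ 0.53721348 -0.18003702  0.11179214] [ 0.51950347 -0.19635725  0.10542526]
203 [ 0.49549756 -0.22218835  0.06836463] [ 0.54518877 -0.17057642  0.08629684] [ 0.51956318 -0.19485326  0.07595561]
```

Request:
{"op": "servo_tool", "data": {
  "deltas": [
    [0,0,-1,1.5,0,0,0],
    [0,-0.4,-3,2.7,0,0,0],
    [0,-0.7,-5,2.7,0,0,0],
    [0,-1,-7,2.7,0,0,0],
    [0,-1.3,-9,2.7,0,0,0],
    [0,-1.6,-11,2.7,0,0,0],
    [0,-1.9,-13,2.7,0,0,0],
    [0,-2.2,-15,2.7,0,0,0],
    [0,-2.4,-16.4,2.7,0,0,0],
    [0,-2.5,-16.9,2.7,0,0,0]
  ]
}}

```text
clock: 5.95
tcp_pos: [0.4663, -0.2686, 0.2484]
ee_rot: [-179.7, -0.0, 54.9]
contact_force: [0.8, 0.5, -2.5]
width: 0.0501
```

Request:
{"op": "servo_tool", "data": {
  "deltas": [
    [0,0,0,0,0,0,0],
    [0,0,0,0,0,0,0],
    [0,0,0,0,0,0,0]
  ]
}}

```text
clock: 6.32
tcp_pos: [0.4679, -0.2664, 0.2512]
ee_rot: [-180.0, -0.0, 55.1]
contact_force: [-0.1, -0.5, -2.8]
width: 0.0502
```

Run:
```python
from h import *
p,d=cap('wrist','w3.png'); s=sense(); print(s['tcp_pos'],s['ee_rot'],s['contact_force'],s['ft_torque'])
v,u=np.mgrid[0:300,200:440];u=u.ravel();v=v.ravel();W=world('wrist',u,v)
r=np.hypot(W[:,0]-.5192,W[:,1]+.1955)
for lo,hi,rr in [(.1025,.11,.04),(.07,.08,.04),(.009,.016,.09)]:
    k=(W[:,2]>lo)&(W[:,2]<hi)&(r<rr); print(k.sum(),W[k].min(0),W[k].max(0),W[k].mean(0))
    if k.sum()>5: print(cv2.minEnclosingCircle(W[k,:2].astype(np.float32)), [u[k].min(),u[k].max(),v[k].min(),v[k].max()])
```

```text
[ 0.46789651 -0.26658234  0.25132849] [ 1.79995807e+02 -1.07164642e-02  5.51256161e+01] [ 0.44514312 -0.19766048 -3.53613256] [-0.00551257 -0.01390286 -0.00663022]
1625 [ 0.50366888 -0.21296805  0.10251055] [ 0.53768906 -0.1793323   0.10808233] [ 0.52188096 -0.19526439  0.10543077]
((0.5207442045211792, -0.19640015065670013), 0.01728752627968788) [np.int64(297), np.int64(347), np.int64(81), np.int64(126)]
1205 [ 0.49502562 -0.22199474  0.07224437] [ 0.54716183 -0.17043556  0.07974614] [ 0.52532745 -0.1910375   0.0746569 ]
((0.5209446549415588, -0.19640135765075684), 0.026484670117497444) [np.int64(287), np.int64(356), np.int64(73), np.int64(134)]
5942 [ 0.45518489 -0.26179145  0.00900449] [ 0.58601778 -0.13098549  0.01597059] [ 0.52870353 -0.18446125  0.01164302]
((0.5206344127655029, -0.19635707139968872), 0.06911396980285645) [np.int64(250), np.int64(394), np.int64(35), np.int64(186)]
```

View pics/w3.png

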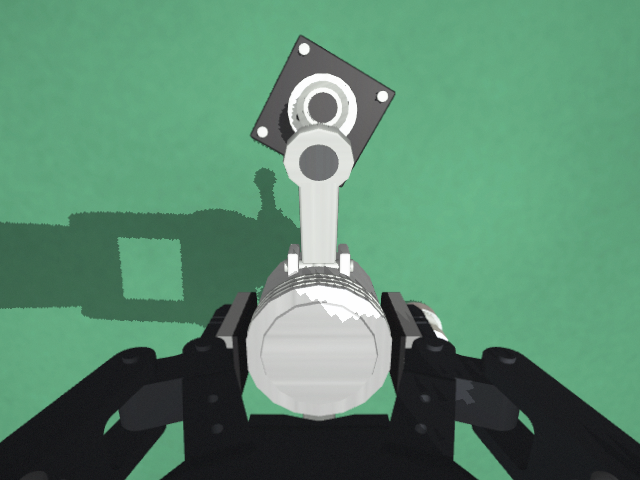

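Wrist view: port lip ring at (322,107). Three fitted circles agree on the axis at (0.5207, -0.1964). Moving above it.

Request:
{"op": "servo_tool", "data": {
  "deltas": [
    [0,1,1.4,0,0,0,0],
    [0,2.11,2.87,-0.5,0,0,0],
    [0,2.11,2.87,-2,0,0,0],
    [0,2.11,2.87,-3.2,0,0,0],
    [0,2.11,2.87,-4,0,0,0],
    [0,2.11,2.87,-4,0,0,0],
    [0,2.11,2.87,-4,0,0,0]
  ]
}}

```text
clock: 7.25
tcp_pos: [0.5211, -0.1963, 0.1528]
ee_rot: [179.9, -0.0, 55.0]
contact_force: [-0.7, -0.4, -2.4]
width: 0.0503
```

Request:
{"op": "servo_tool", "data": {
  "deltas": [
    [0,0,0,-0.3,0,0,0],
    [0,0,0,-0.6,0,0,0],
    [0,0,0,-0.8,0,0,0],
    [0,0,0,-0.8,0,0,0]
  ]
}}

```text
clock: 7.75
tcp_pos: [0.5206, -0.1954, 0.131]
ee_rot: [-180.0, -0.1, 55.0]
contact_force: [1.9, 1.9, -3.3]
width: 0.0503
```

Request:
{"op": "servo_tool", "data": {
  "deltas": [
    [0,0,0,-0.2,0,0,0],
    [0,0,0,-0.4,0,0,0],
    [0,0,0,-0.4,0,0,0]
  ]
}}

```text
clock: 8.12
tcp_pos: [0.5211, -0.1947, 0.1216]
ee_rot: [180.0, -0.2, 55.0]
contact_force: [3.5, 4.8, -0.7]
width: 0.0502
```

Request:
{"op": "servo_tool", "data": {
  "deltas": [
    [0,0,0,-0.12,0,0,0],
    [0,0,0,-0.24,0,0,0],
    [0,0,0,-0.24,0,0,0]
  ]
}}

```text
clock: 8.5
tcp_pos: [0.5212, -0.1947, 0.1156]
ee_rot: [180.0, -0.2, 55.0]
contact_force: [3.3, 5.3, -1.4]
width: 0.0503
```

Request:
{"op": "servo_tool", "data": {
  "deltas": [
    [0,0.03,0.05,0,0,0,0],
    [0,0.05,0.08,-0.06,0,0,0],
    [0,0.05,0.08,-0.12,0,0,0]
  ]
}}

```text
clock: 8.88
tcp_pos: [0.5212, -0.194, 0.1118]
ee_rot: [-180.0, 0.0, 55.0]
contact_force: [-0.1, -0.2, -2.6]
width: 0.0501
```

Lateral force is gone. Now onto the seal in small steps.

Request:
{"op": "servo_tool", "data": {
  "deltas": [
    [0,0,0,-0.04,0,0,0],
    [0,0,0,-0.08,0,0,0],
    [0,0,0,-0.08,0,0,0]
  ]
}}

```text
clock: 9.25
tcp_pos: [0.5216, -0.1939, 0.1103]
ee_rot: [180.0, -0.0, 55.0]
contact_force: [-0.0, -0.5, -2.8]
width: 0.0502
```

Request:
{"op": "servo_tool", "data": {
  "deltas": [
    [0,0,0,-0.04,0,0,0],
    [0,0,0,-0.08,0,0,0],
    [0,0,0,-0.08,0,0,0]
  ]
}}

```text
clock: 9.62
tcp_pos: [0.5219, -0.1938, 0.1093]
ee_rot: [180.0, -0.0, 55.0]
contact_force: [-2.2, 2.2, 5.5]
width: 0.05
```

Request:
{"op": "servo_tool", "data": {
  "deltas": [
    [0,0,0,-0.04,0,0,0],
    [0,0,0,-0.08,0,0,0],
    [0,0,0,-0.08,0,0,0]
  ]
}}

```text
clock: 10.0
tcp_pos: [0.522, -0.1938, 0.1087]
ee_rot: [-180.0, -0.0, 55.0]
contact_force: [-6.2, 4.3, 12.6]
width: 0.0501
```

Request:
{"op": "servo_tool", "data": {
  "deltas": [
    [0,0,0,-0.03,0,0,0],
    [0,0,0,-0.06,0,0,0],
    [0,0,0,-0.06,0,0,0]
  ]
}}

```text
clock: 10.38
tcp_pos: [0.5221, -0.194, 0.1073]
ee_rot: [180.0, 0.0, 55.1]
contact_force: [-4.8, 2.6, 10.3]
width: 0.05
```

Request:
{"op": "servo_tool", "data": {
  "deltas": [
    [0,-0.04,0.02,-0.02,0,0,0],
    [0,-0.05,0.03,-0.06,0,0,0],
    [0,-0.05,0.03,-0.06,0,0,0]
  ]
}}

```text
clock: 10.75
tcp_pos: [0.5219, -0.1937, 0.1062]
ee_rot: [179.8, -0.0, 55.0]
contact_force: [-2.2, 2.4, 11.1]
width: 0.0501
```

Request:
{"op": "servo_tool", "data": {
  "deltas": [
    [0,0,0,-0.03,0,0,0],
    [0,0,0,-0.06,0,0,0],
    [0,0,0,-0.06,0,0,0]
  ]
}}

```text
clock: 11.12
tcp_pos: [0.5219, -0.1938, 0.1061]
ee_rot: [179.8, -0.0, 55.0]
contact_force: [-5.6, 5.0, 18.3]
width: 0.0501
```

Request:
{"op": "servo_tool", "data": {
  "deltas": [
    [0,-0.06,0.05,-0.02,0,0,0],
    [0,-0.06,0.05,-0.04,0,0,0],
    [0,-0.06,0.05,-0.04,0,0,0]
  ]
}}

```text
clock: 11.5
tcp_pos: [0.5218, -0.1936, 0.1062]
ee_rot: [179.5, -0.0, 55.0]
contact_force: [-3.5, 1.2, 18.2]
width: 0.0501
```

Run:
```python
from h import *
s=sense();print(s['tcp_pos'],s['contact_force'],s['ft_torque'])
p,d=cap('top','t2.png');W=world('top',*[a.ravel() for a in np.meshgrid(range(325,390),range(225,300))])
k=(np.hypot(W[:,0]-.5207,W[:,1]+.1964)<.015);print('cap top z',np.median(W[k,2]))
p,d=cap('scene')
cv2.imwrite('pics/s2.png',cv2.resize(p[200:320,200:360],(800,600),interpolation=cv2.INTER_CUBIC))
```

```text
[ 0.52181979 -0.19362834  0.10618138] [-3.50310253  1.22071286 18.17050914] [0.43176455 0.78267505 0.01760253]
cap top z 0.40526104171728494
```

View pics/s2.png

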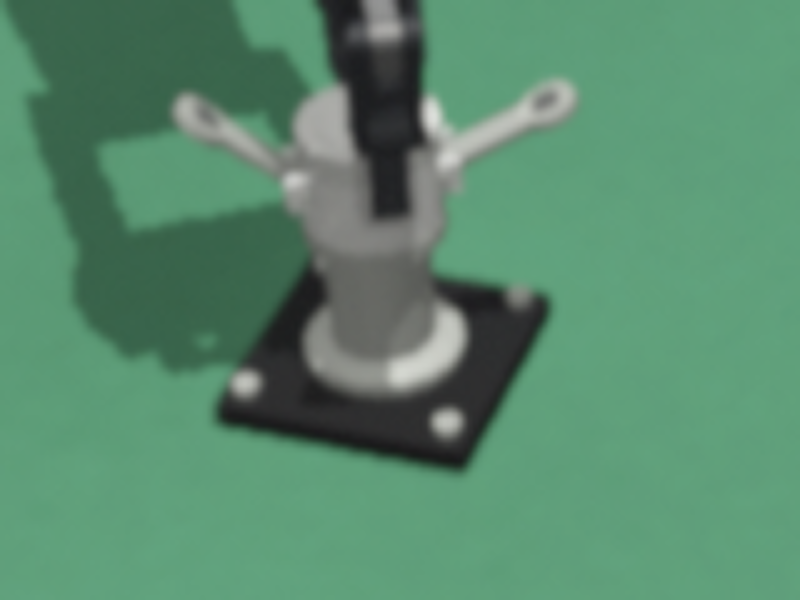

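Request:
{"op": "servo_tool", "data": {
  "deltas": [
    [0,0,0,-0.03,0,0,0],
    [0,0,0,-0.05,0,0,0],
    [0,0,0,-0.05,0,0,0],
    [0,0,0,-0.05,0,0,0]
  ]
}}

```text
clock: 12.1
tcp_pos: [0.5219, -0.1937, 0.1061]
ee_rot: [179.6, -0.0, 55.0]
contact_force: [-6.7, 3.7, 23.6]
width: 0.0502
```

Request:
{"op": "servo_tool", "data": {
  "deltas": [
    [0,0.04,-0.03,0.05,0,0,0],
    [0,0.04,-0.03,0.08,0,0,0],
    [0.3,0.04,-0.03,0.08,0,0,0],
    [0.9,0.04,-0.03,0.08,0,0,0],
    [1,0.04,-0.03,0.08,0,0,0],
    [1,0.04,-0.03,0.08,0,0,0],
    [1,0.04,-0.03,0.08,0,0,0]
  ]
}}

```text
clock: 12.98
tcp_pos: [0.5196, -0.1925, 0.101]
ee_rot: [-180.0, 0.0, 55.0]
contact_force: [0.0, -0.9, -0.3]
width: 0.0853
```

Request:
{"op": "servo_tool", "data": {
  "deltas": [
    [1,0,0,1,0,0,0],
    [1,0,0,3,0,0,0],
    [1,0,0,5,0,0,0],
    [1,-2,-2.9,6,0,0,0],
    [1,-3,-4.3,6,0,0,0],
    [1,-3,-4.3,6,0,0,0],
    [1,-3,-4.3,6,0,0,0]
  ]
}}

```text
clock: 13.85
tcp_pos: [0.4446, -0.3002, 0.2512]
ee_rot: [-180.0, -0.0, 55.0]
contact_force: [0.4, 0.9, 0.1]
width: 0.0854
```

```bash
cat > chk.py <<'E'
from h import *
s=sense();print(s['clock'],s['tcp_pos'],s['ee_rot'],s['contact_force'])
import sys
p,d=cap('wrist',sys.argv[1])
v,u=np.mgrid[0:480:1,150:490];u=u.ravel();v=v.ravel();W=world('wrist',u,v)
C=np.array([.5207,-.1964]); e=np.array([np.cos(np.radians(55)),np.sin(np.radians(55))]); n=np.array([-e[1],e[0]])
X=(W[:,:2]-C)@e;Y=(W[:,:2]-C)@n;Z=W[:,2]
k=(np.hypot(X,Y)<.02)&(abs(Z-.117)<.02);print('cap top z',np.median(Z[k]),k.sum())
k=(np.hypot(X,Y)<.03)&(abs(Z-.117)<.003);print('cap top centre',cv2.minEnclosingCircle(W[k,:2].astype(np.float32)))
for sg in (1,-1):
    for a in range(30,90,6):
        k=(sg*X>a/1e3)&(sg*X<(a+6)/1e3)&(abs(Y)<.006)&(Z>.03)&(Z<.16)
        if k.sum()>3: print(sg,a+3,round(np.median(Z[k])*1e3,1),k.sum(),end='; ')
    print()
E
python3 chk.py w4.png
```

```text
13.85 [ 0.44464192 -0.30016859  0.25118014] [-1.79971770e+02 -3.54670735e-02  5.49614985e+01] [0.4424897  0.88029413 0.12597728]
cap top z 0.11638874892364476 3508
cap top centre ((0.521070659160614, -0.19649410247802734), 0.026234198361635208)

-1 33 103.7 153; -1 39 109.7 162; -1 45 115.2 160; -1 51 120.7 171; -1 57 126.2 186; -1 63 130.8 190; -1 69 130.0 31;
```

Cap top is 116.4 mm high. Expected is 117 mm, and the same camera read the port about 0.5 mm low, so the cap is home. The near arm (-e side) is raised about 0.75 rad. Next: the arc waypoints for pushing it with the shut fingertips.

```bash
cat > arc.py <<'E'
from h import *
C=np.array([.5210,-.1960]); e=np.array([np.cos(np.radians(55)),np.sin(np.radians(55))])
def P(th,sg,L=45,t=2.5):
    L=45-3*np.clip(th/1.2,0,1)
    s=25+L*np.cos(th)+t*np.sin(th)+11*np.clip(th/.25,-1,1); h=19-L*np.sin(th)+t*np.cos(th)
    return np.r_[C+sg*e*s/1e3,.094+h/1e3]
def show(sg,ths,ref):
    for th in ths: print(round(th,2),((P(th,sg)-ref)/.025).round(2))
if __name__=='__main__':
    cur=np.array([.4446,-.3002,.2512])
    S=P(-.9,-1)+[0,0,.006]; print('start-',((S-cur)/.025).round(2),S)
    show(-1,np.r_[-.9:.01:.1,.1:1.46:.1],S)
    S=P(-.65,1)+[0,0,.008]; print('start+',S); show(1,np.r_[-.65:.01:.1,.1:1.46:.1],S)
E
python3 arc.py
```

```text
start- [ 2.14  2.86 -3.82] [ 0.49804884 -0.22877766  0.15580374]
-0.9 [ 0.    0.   -0.24]
-0.8 [-0.08 -0.12 -0.35]
-0.7 [-0.16 -0.22 -0.48]
-0.6 [-0.22 -0.32 -0.61]
-0.5 [-0.28 -0.4  -0.76]
-0.4 [-0.33 -0.47 -0.92]
-0.3 [-0.37 -0.53 -1.08]
-0.2 [-0.45 -0.65 -1.26]
-0.1 [-0.58 -0.82 -1.43]
-0.0 [-0.69 -0.98 -1.61]
0.1 [-0.78 -1.12 -1.79]
0.2 [-0.87 -1.24 -1.97]
0.3 [-0.89 -1.28 -2.14]
0.4 [-0.86 -1.23 -2.31]
0.5 [-0.82 -1.17 -2.46]
0.6 [-0.76 -1.09 -2.61]
0.7 [-0.7  -1.01 -2.75]
0.8 [-0.64 -0.91 -2.88]
0.9 [-0.56 -0.8  -2.99]
1.0 [-0.48 -0.69 -3.09]
1.1 [-0.4  -0.57 -3.17]
1.2 [-0.31 -0.44 -3.24]
1.3 [-0.22 -0.32 -3.3 ]
1.4 [-0.13 -0.18 -3.35]
start+ [ 0.54870994 -0.15642611  0.1502236 ]
-0.65 [ 0.    0.   -0.32]
-0.55 [ 0.06  0.09 -0.46]
-0.45 [ 0.12  0.17 -0.62]
-0.35 [ 0.16  0.23 -0.78]
-0.25 [ 0.2   0.28 -0.95]
-0.15 [ 0.33  0.47 -1.12]
-0.05 [ 0.44  0.63 -1.3 ]
0.1 [ 0.59  0.85 -1.57]
0.2 [ 0.68  0.97 -1.74]
0.3 [ 0.7   1.01 -1.92]
0.4 [ 0.67  0.96 -2.08]
0.5 [ 0.63  0.89 -2.24]
0.6 [ 0.57  0.82 -2.39]
0.7 [ 0.51  0.73 -2.53]
0.8 [ 0.45  0.64 -2.65]
0.9 [ 0.37  0.53 -2.77]
1.0 [ 0.29  0.42 -2.87]
1.1 [ 0.21  0.3  -2.95]
1.2 [ 0.12  0.17 -3.02]
1.3 [ 0.03  0.04 -3.08]
1.4 [-0.06 -0.09 -3.13]
```

Request:
{"op": "servo_tool", "data": {
  "deltas": [
    [0,1,1.4,0,0,0,0],
    [0,2.14,2.86,0,0,0,0],
    [0,2.14,2.86,0,0,0,0],
    [0,2.14,2.86,-1,0,0,0],
    [0,2.14,2.86,-2.5,0,0,0],
    [0,2.14,2.86,-3.4,0,0,0],
    [0,2.14,2.86,-3.82,0,0,0],
    [0,2.14,2.86,-3.82,0,0,0],
    [0,2.14,2.86,-3.82,0,0,0]
  ]
}}

```text
clock: 15.02
tcp_pos: [0.4991, -0.2289, 0.1574]
ee_rot: [179.9, -0.0, 55.0]
contact_force: [0.4, -0.3, -0.1]
width: 0.0001
```

Request:
{"op": "servo_tool", "data": {
  "deltas": [
    [0,0,0,-0.12,0,0,0],
    [0,0,0,-0.24,0,0,0],
    [0,-0.04,-0.06,-0.3,0,0,0],
    [0,-0.08,-0.12,-0.35,0,0,0],
    [0,-0.12,-0.17,-0.42,0,0,0],
    [0,-0.16,-0.22,-0.48,0,0,0],
    [0,-0.19,-0.27,-0.55,0,0,0]
  ]
}}

```text
clock: 15.9
tcp_pos: [0.4937, -0.2354, 0.1424]
ee_rot: [180.0, -0.0, 55.0]
contact_force: [0.5, 0.5, 1.9]
width: 0.0001
```

Contact starts near -0.65. Continuing (offsets are now relative to the -0.65 waypoint).

Request:
{"op": "servo_tool", "data": {
  "deltas": [
    [0,-0.03,-0.05,-0.06,0,0,0],
    [0,-0.06,-0.09,-0.14,0,0,0],
    [0,-0.09,-0.13,-0.21,0,0,0]
  ]
}}

```text
clock: 16.27
tcp_pos: [0.4924, -0.2386, 0.139]
ee_rot: [179.9, -0.1, 55.0]
contact_force: [-0.6, 3.8, 11.1]
width: -0.0
```

Request:
{"op": "servo_tool", "data": {
  "deltas": [
    [0,-0.03,-0.04,-0.08,0,0,0],
    [0,-0.05,-0.07,-0.16,0,0,0],
    [0,-0.09,-0.13,-0.24,0,0,0],
    [0,-0.13,-0.19,-0.32,0,0,0]
  ]
}}

```text
clock: 16.77
tcp_pos: [0.4892, -0.2431, 0.1309]
ee_rot: [179.9, -0.1, 55.0]
contact_force: [1.6, 4.2, 8.3]
width: 0.0001
```

Request:
{"op": "servo_tool", "data": {
  "deltas": [
    [0,-0.06,-0.09,-0.09,0,0,0],
    [0,-0.12,-0.17,-0.18,0,0,0],
    [0,-0.18,-0.25,-0.27,0,0,0],
    [0,-0.23,-0.32,-0.36,0,0,0],
    [0,-0.28,-0.39,-0.45,0,0,0],
    [0,-0.32,-0.46,-0.53,0,0,0]
  ]
}}

```text
clock: 17.52
tcp_pos: [0.4819, -0.2544, 0.1176]
ee_rot: [179.8, -0.2, 55.0]
contact_force: [3.5, 5.8, 7.6]
width: 0.0002
```

Request:
{"op": "servo_tool", "data": {
  "deltas": [
    [0,-0.05,-0.07,-0.09,0,0,0],
    [0,-0.09,-0.13,-0.18,0,0,0],
    [0,-0.12,-0.18,-0.27,0,0,0],
    [0,-0.15,-0.21,-0.36,0,0,0]
  ]
}}

```text
clock: 18.02
tcp_pos: [0.4786, -0.2601, 0.1093]
ee_rot: [179.7, -0.2, 55.0]
contact_force: [3.2, 4.7, 9.4]
width: -0.0
```

Request:
{"op": "servo_tool", "data": {
  "deltas": [
    [0,-0.01,-0.01,-0.09,0,0,0],
    [0,-0.01,-0.02,-0.17,0,0,0],
    [0,0,0,-0.26,0,0,0],
    [0,0.02,0.03,-0.34,0,0,0]
  ]
}}

```text
clock: 18.52
tcp_pos: [0.4787, -0.2602, 0.101]
ee_rot: [179.7, -0.0, 55.0]
contact_force: [1.3, 1.9, 9.0]
width: -0.0
```

Request:
{"op": "servo_tool", "data": {
  "deltas": [
    [0,0.02,0.03,-0.08,0,0,0],
    [0,0.04,0.06,-0.15,0,0,0],
    [0,0.07,0.1,-0.23,0,0,0],
    [0,0.1,0.14,-0.3,0,0,0]
  ]
}}

```text
clock: 19.02
tcp_pos: [0.4804, -0.2577, 0.0932]
ee_rot: [179.7, 0.1, 55.1]
contact_force: [-2.2, -2.4, 9.3]
width: -0.0003
```

Request:
{"op": "servo_tool", "data": {
  "deltas": [
    [0,0.03,0.04,-0.07,0,0,0],
    [0,0.06,0.09,-0.14,0,0,0],
    [0,0.09,0.13,-0.2,0,0,0],
    [0,0.12,0.18,-0.27,0,0,0]
  ]
}}

```text
clock: 19.52
tcp_pos: [0.4829, -0.254, 0.0861]
ee_rot: [179.8, 0.2, 55.1]
contact_force: [-3.3, -4.8, 7.9]
width: 0.0
```

Request:
{"op": "servo_tool", "data": {
  "deltas": [
    [0,0.04,0.06,-0.06,0,0,0],
    [0,0.08,0.11,-0.11,0,0,0],
    [0,0.12,0.17,-0.16,0,0,0],
    [0,0.16,0.22,-0.21,0,0,0]
  ]
}}

```text
clock: 20.02
tcp_pos: [0.486, -0.2492, 0.0801]
ee_rot: [179.8, 0.4, 55.1]
contact_force: [-5.2, -8.3, 5.2]
width: -0.0002
```

Request:
{"op": "servo_tool", "data": {
  "deltas": [
    [0,0.04,0.06,-0.04,0,0,0],
    [0,0.08,0.12,-0.08,0,0,0],
    [0,0.13,0.19,-0.12,0,0,0],
    [0,0.17,0.25,-0.15,0,0,0]
  ]
}}

```text
clock: 20.52
tcp_pos: [0.4895, -0.2433, 0.0753]
ee_rot: [179.8, 0.5, 55.1]
contact_force: [-4.6, -12.4, -0.5]
width: 0.0003
```

Request:
{"op": "servo_tool", "data": {
  "deltas": [
    [0,0.04,0.06,-0.03,0,0,0],
    [0,0.08,0.11,-0.05,0,0,0],
    [0,0.08,0.11,-0.05,0,0,0]
  ]
}}

```text
clock: 20.9
tcp_pos: [0.4914, -0.2403, 0.0737]
ee_rot: [179.9, 0.4, 55.1]
contact_force: [-3.9, -10.6, -1.2]
width: 0.0003
```

Request:
{"op": "servo_tool", "data": {
  "deltas": [
    [0,0.03,0.04,0,0,0,0],
    [0,0.05,0.08,0,0,0,0],
    [0,0.05,0.08,0,0,0,0]
  ]
}}

```text
clock: 21.28
tcp_pos: [0.4924, -0.2384, 0.0733]
ee_rot: [179.9, 0.5, 55.1]
contact_force: [-4.5, -12.1, -4.2]
width: -0.0002
```

Request:
{"op": "servo_tool", "data": {
  "deltas": [
    [0,0.02,0.03,0,0,0,0],
    [0,0.03,0.05,0,0,0,0],
    [0,0.03,0.05,0,0,0,0]
  ]
}}

```text
clock: 21.65
tcp_pos: [0.493, -0.2372, 0.073]
ee_rot: [179.9, 0.5, 55.1]
contact_force: [-3.3, -12.5, -3.5]
width: 0.0002
```

Request:
{"op": "servo_tool", "data": {
  "deltas": [
    [0,0.02,0.03,0,0,0,0],
    [0,0.03,0.05,0,0,0,0],
    [0,0.03,0.05,0,0,0,0]
  ]
}}

```text
clock: 22.02
tcp_pos: [0.4935, -0.2358, 0.0729]
ee_rot: [179.9, 0.5, 55.1]
contact_force: [-4.8, -12.8, -3.3]
width: -0.0001
```

Request:
{"op": "servo_tool", "data": {
  "deltas": [
    [0,0.02,0.03,0,0,0,0],
    [0,0.03,0.05,0,0,0,0],
    [0,0.03,0.05,0,0,0,0]
  ]
}}

```text
clock: 22.4
tcp_pos: [0.4937, -0.2354, 0.0727]
ee_rot: [179.9, 0.6, 55.1]
contact_force: [-5.4, -15.8, -5.1]
width: 0.0
```

Request:
{"op": "servo_tool", "data": {
  "deltas": [
    [0,0.01,0.015,0,0,0,0],
    [0,0.01,0.015,0,0,0,0]
  ]
}}

```text
clock: 22.65
tcp_pos: [0.4938, -0.2353, 0.0727]
ee_rot: [179.9, 0.7, 55.1]
contact_force: [-6.3, -16.9, -5.6]
width: 0.0001
```

Request:
{"op": "servo_tool", "data": {
  "deltas": [
    [0,-0.4,-0.57,-0.02,0,0,0],
    [0,-1.2,-1.7,0,0,0,0],
    [0,-1.5,-2.1,2,0,0,0],
    [0,-1.5,-2.1,4,0,0,0],
    [0,-1.5,-2.1,6,0,0,0],
    [0,-1.5,-2.1,7,0,0,0],
    [0,-1.5,-2.1,7,0,0,0],
    [0,-1.5,-2.1,7,0,0,0]
  ]
}}

```text
clock: 23.65
tcp_pos: [0.4581, -0.2828, 0.2468]
ee_rot: [-179.8, -0.0, 55.0]
contact_force: [-0.5, -0.5, -0.8]
width: -0.0001
```

```bash
python3 chk.py w5.png
```

```text
23.65 [ 0.45811736 -0.28276133  0.24683744] [-1.79841261e+02 -1.54338829e-02  5.50363953e+01] [-0.52029616 -0.54840834 -0.78390683]
cap top z 0.11786079009508205 3470
cap top centre ((0.5196364521980286, -0.19820088148117065), 0.026380950585007668)
1 33 104.0 219; 1 39 107.1 234; 1 45 109.2 83; 
-1 33 75.0 141; -1 39 53.2 96;
```

View pics/w5.png

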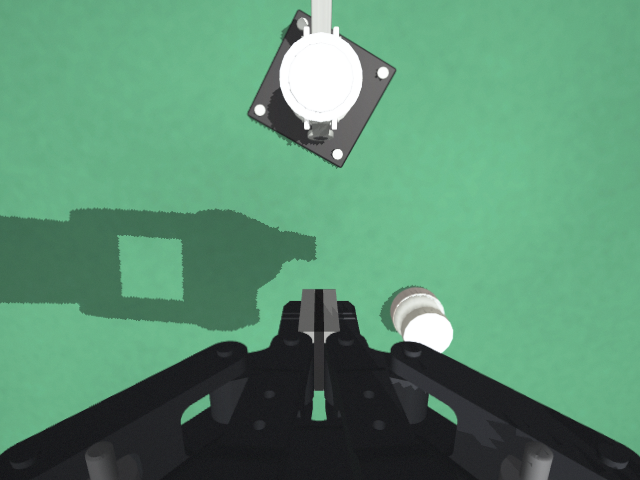

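The near arm hangs fully down at (320,130), the far arm is still raised, and the cap is flat on the port. Next is the cap-to-foot height as a check.

```bash
cat > rel.py <<'E'
from h import *
# heights relative to bench and foot in the last wrist picture
W=world('wrist',*[a.ravel() for a in np.meshgrid(range(150,490),range(0,480))])
r=np.hypot(W[:,0]-.5207,W[:,1]+.1964);z=W[:,2]
m=lambda k:np.median(z[k]).round(4)
b=(r>.09)&(r<.14)&(abs(z)<.006);f=(r<.065)&(r>.035)&(abs(z-.012)<.004);c=(r<.02)&(abs(z-.117)<.01)
print('bench',m(b),'foot',m(f),'cap',m(c)); A=np.c_[W[c,:2],np.ones(c.sum())]
print('tilt deg',np.degrees(np.linalg.lstsq(A,z[c],rcond=None)[0][:2]))
E
python3 rel.py
```

```text
bench -0.0004 foot 0.0116 cap 0.1179
tilt deg [2.20000976 2.2823569 ]
```

Request:
{"op": "servo_tool", "data": {
  "deltas": [
    [0,0.9,1.3,0,0,0,0],
    [0,2,2.8,0,0,0,0],
    [0,3,4.3,0,0,0,0],
    [0,3.6,5.08,-0.3,0,0,0],
    [0,3.6,5.08,-1.5,0,0,0],
    [0,3.6,5.08,-2.8,0,0,0],
    [0,3.6,5.08,-3.6,0,0,0],
    [0,3.6,5.08,-3.94,0,0,0],
    [0,3.6,5.08,-3.94,0,0,0]
  ]
}}

```text
clock: 24.82
tcp_pos: [0.5486, -0.1563, 0.1499]
ee_rot: [-179.9, 0.0, 55.0]
contact_force: [1.1, 0.2, -0.1]
width: 0.0
```

Request:
{"op": "servo_tool", "data": {
  "deltas": [
    [0,0,0,-0.16,0,0,0],
    [0,0,0,-0.32,0,0,0],
    [0,0.03,0.05,-0.39,0,0,0],
    [0,0.06,0.09,-0.46,0,0,0],
    [0,0.09,0.13,-0.54,0,0,0]
  ]
}}

```text
clock: 25.45
tcp_pos: [0.5512, -0.153, 0.137]
ee_rot: [180.0, 0.0, 55.0]
contact_force: [-1.5, -0.8, 3.6]
width: -0.0001
```

The cap shows a slight tilt (about 3°, + side high) from locking one side. Pushing this arm down should re-seat it, and I'll check that at the end.

Request:
{"op": "servo_tool", "data": {
  "deltas": [
    [0,0.03,0.04,-0.08,0,0,0],
    [0,0.06,0.09,-0.16,0,0,0],
    [0,0.09,0.12,-0.24,0,0,0],
    [0,0.11,0.15,-0.32,0,0,0]
  ]
}}

```text
clock: 25.95
tcp_pos: [0.5538, -0.1499, 0.1298]
ee_rot: [180.0, 0.1, 55.0]
contact_force: [-5.4, -4.3, 7.8]
width: 0.0001
```

Request:
{"op": "servo_tool", "data": {
  "deltas": [
    [0,0.06,0.09,-0.09,0,0,0],
    [0,0.12,0.18,-0.18,0,0,0],
    [0,0.18,0.26,-0.27,0,0,0],
    [0,0.24,0.35,-0.36,0,0,0]
  ]
}}

```text
clock: 26.45
tcp_pos: [0.5602, -0.1418, 0.1211]
ee_rot: [179.9, 0.1, 55.0]
contact_force: [-3.8, -4.1, 6.4]
width: 0.0002
```

Request:
{"op": "servo_tool", "data": {
  "deltas": [
    [0,0.05,0.07,-0.09,0,0,0],
    [0,0.09,0.13,-0.18,0,0,0],
    [0,0.13,0.18,-0.27,0,0,0],
    [0,0.17,0.25,-0.36,0,0,0]
  ]
}}

```text
clock: 26.95
tcp_pos: [0.5649, -0.1356, 0.1127]
ee_rot: [179.8, 0.1, 55.0]
contact_force: [-3.5, -4.9, 8.9]
width: 0.0007
```

Request:
{"op": "servo_tool", "data": {
  "deltas": [
    [0,0.03,0.05,-0.08,0,0,0],
    [0,0.06,0.09,-0.17,0,0,0],
    [0,0.08,0.11,-0.26,0,0,0],
    [0,0.08,0.12,-0.34,0,0,0]
  ]
}}

```text
clock: 27.45
tcp_pos: [0.5675, -0.1322, 0.1046]
ee_rot: [179.8, 0.0, 55.0]
contact_force: [-2.0, -2.3, 8.8]
width: -0.0003
```

Request:
{"op": "servo_tool", "data": {
  "deltas": [
    [0,-0.01,-0.02,-0.08,0,0,0],
    [0,-0.03,-0.05,-0.16,0,0,0],
    [0,-0.05,-0.08,-0.24,0,0,0],
    [0,-0.07,-0.12,-0.32,0,0,0]
  ]
}}

```text
clock: 27.95
tcp_pos: [0.5663, -0.1341, 0.0966]
ee_rot: [179.8, -0.2, 55.0]
contact_force: [-1.2, 1.2, 8.7]
width: -0.0
```

Request:
{"op": "servo_tool", "data": {
  "deltas": [
    [0,-0.03,-0.04,-0.08,0,0,0],
    [0,-0.06,-0.07,-0.15,0,0,0],
    [0,-0.09,-0.11,-0.22,0,0,0],
    [0,-0.12,-0.16,-0.29,0,0,0]
  ]
}}

```text
clock: 28.45
tcp_pos: [0.564, -0.1369, 0.0893]
ee_rot: [179.8, -0.3, 55.0]
contact_force: [2.2, 5.1, 6.6]
width: -0.0003
```

I'll look before the cam bites, to check whether the cap has re-seated.

Request:
{"op": "servo_tool", "data": {
  "deltas": [
    [0,0.15,0.2,0.2,0,0,0],
    [0,0.15,0.2,2.2,0,0,0],
    [0,0.15,0.2,4.4,0,0,0],
    [0,-1,-1.4,6.4,0,0,0],
    [0,-2.4,-3.3,6.4,0,0,0],
    [0,-3.5,-4.9,6.4,0,0,0],
    [0,-4,-5.5,6.4,0,0,0],
    [0,-4,-5.5,6.4,0,0,0],
    [0,-4,-5.5,6.4,0,0,0]
  ]
}}

```text
clock: 29.58
tcp_pos: [0.462, -0.2746, 0.2466]
ee_rot: [-180.0, -0.0, 55.1]
contact_force: [-0.3, 0.9, 0.0]
width: 0.0003
```

```bash
python3 chk.py w6.png; python3 rel.py
python3 - <<'E'
from h import *
W=world('wrist',*[a.ravel() for a in np.meshgrid(range(150,490),range(0,480))])
e=np.array([np.cos(np.radians(55)),np.sin(np.radians(55))])
k=(np.hypot(W[:,0]-.5207,W[:,1]+.1964)<.024)&(abs(W[:,2]-.117)<.006);X=(W[k,:2]-[.5207,-.1964])@e
for a in range(-24,24,6): q=(X>a/1e3)&(X<(a+6)/1e3);print(a+3,(np.mean(W[k,2][q])*1e3).round(2),end='; ')
q=(np.hypot(W[:,0]-.5207,W[:,1]+.1964)<.065)&(abs(W[:,2]-.012)<.004);print('foot tilt',np.degrees(np.linalg.lstsq(np.c_[W[q,:2],np.ones(q.sum())],W[q,2],rcond=None)[0][:2]))
E
```

```text
29.575 [ 0.46199303 -0.27456419  0.24663586] [-1.79958478e+02 -4.97165827e-02  5.51105723e+01] [-0.33993948  0.88844693  0.0399016 ]
cap top z 0.11650332195323487 3321
cap top centre ((0.5215198993682861, -0.19632677733898163), 0.026341412216424942)
1 33 91.4 132; 1 39 87.6 148; 1 45 83.9 146; 1 51 80.1 131; 1 57 76.4 136; 1 63 73.6 98; 
-1 33 77.1 129; -1 39 58.7 100; -1 45 46.9 28; 
bench -0.0004 foot 0.0116 cap 0.1165
tilt deg [-0.62062596 -0.27595937]
-21 115.8; -15 116.39; -9 116.46; -3 116.45; 3 116.35; 9 116.2; 15 116.07; 21 115.59; foot tilt [0.10305559 0.0377495 ]
```

The cap is seated and level again (116.5 mm, tilt under 0.7°). Back along the same path to finish this arm.

Request:
{"op": "servo_tool", "data": {
  "deltas": [
    [0,1,1.4,0,0,0,0],
    [0,2.4,3.3,0,0,0,0],
    [0,3.5,4.8,-0.6,0,0,0],
    [0,4.15,5.7,-2,0,0,0],
    [0,4.15,5.7,-4,0,0,0],
    [0,4.15,5.7,-5.5,0,0,0],
    [0,4.15,5.7,-6.2,0,0,0],
    [0,4,5.5,-6.4,0,0,0],
    [0,4,5.5,-6.4,0,0,0]
  ]
}}

```text
clock: 30.75
tcp_pos: [0.5627, -0.1374, 0.0885]
ee_rot: [179.9, -0.1, 55.1]
contact_force: [0.0, 1.0, 1.2]
width: 0.0002
```

Request:
{"op": "servo_tool", "data": {
  "deltas": [
    [0,-0.03,-0.05,-0.06,0,0,0],
    [0,-0.06,-0.09,-0.12,0,0,0],
    [0,-0.1,-0.14,-0.18,0,0,0],
    [0,-0.14,-0.2,-0.24,0,0,0]
  ]
}}

```text
clock: 31.25
tcp_pos: [0.5606, -0.1411, 0.0835]
ee_rot: [179.8, -0.4, 55.0]
contact_force: [5.2, 11.3, 0.7]
width: 0.0001
```

Request:
{"op": "servo_tool", "data": {
  "deltas": [
    [0,-0.04,-0.05,-0.05,0,0,0],
    [0,-0.08,-0.11,-0.1,0,0,0],
    [0,-0.12,-0.17,-0.14,0,0,0],
    [0,-0.16,-0.23,-0.18,0,0,0]
  ]
}}

```text
clock: 31.75
tcp_pos: [0.5568, -0.1466, 0.0787]
ee_rot: [179.8, -0.5, 55.0]
contact_force: [7.9, 10.9, -0.1]
width: -0.0004
```

Request:
{"op": "servo_tool", "data": {
  "deltas": [
    [0,-0.04,-0.06,-0.04,0,0,0],
    [0,-0.08,-0.12,-0.07,0,0,0],
    [0,-0.12,-0.18,-0.09,0,0,0]
  ]
}}

```text
clock: 32.12
tcp_pos: [0.5537, -0.151, 0.0759]
ee_rot: [179.8, -0.5, 55.0]
contact_force: [7.4, 10.8, -2.5]
width: 0.0001
```

Request:
{"op": "servo_tool", "data": {
  "deltas": [
    [0,-0.03,-0.04,-0.02,0,0,0],
    [0,-0.05,-0.07,-0.02,0,0,0],
    [0,-0.05,-0.07,-0.02,0,0,0]
  ]
}}

```text
clock: 32.5
tcp_pos: [0.5523, -0.1527, 0.075]
ee_rot: [179.8, -0.5, 55.0]
contact_force: [8.8, 10.1, -3.1]
width: 0.0
```

Request:
{"op": "servo_tool", "data": {
  "deltas": [
    [0,-0.03,-0.04,0,0,0,0],
    [0,-0.05,-0.07,0,0,0,0],
    [0,-0.05,-0.07,0,0,0,0]
  ]
}}

```text
clock: 32.88
tcp_pos: [0.5508, -0.1545, 0.0748]
ee_rot: [179.8, -0.4, 55.0]
contact_force: [8.5, 10.9, -3.2]
width: 0.0001
```

Request:
{"op": "servo_tool", "data": {
  "deltas": [
    [0,-0.02,-0.03,0,0,0,0],
    [0,-0.03,-0.04,0,0,0,0],
    [0,-0.03,-0.04,0,0,0,0]
  ]
}}

```text
clock: 33.25
tcp_pos: [0.5501, -0.1554, 0.0747]
ee_rot: [179.9, -0.4, 55.0]
contact_force: [8.9, 9.6, -4.5]
width: 0.0
```

Request:
{"op": "servo_tool", "data": {
  "deltas": [
    [0,-0.02,-0.03,0,0,0,0],
    [0,-0.03,-0.04,0,0,0,0],
    [0,-0.03,-0.04,0,0,0,0]
  ]
}}

```text
clock: 33.62
tcp_pos: [0.5493, -0.1564, 0.0746]
ee_rot: [179.9, -0.4, 55.0]
contact_force: [7.7, 10.2, -5.2]
width: -0.0003
```

Request:
{"op": "servo_tool", "data": {
  "deltas": [
    [0,-0.02,-0.03,0,0,0,0],
    [0,-0.03,-0.04,0,0,0,0],
    [0,-0.03,-0.04,0,0,0,0]
  ]
}}

```text
clock: 34.0
tcp_pos: [0.5488, -0.1569, 0.0746]
ee_rot: [179.8, -0.5, 55.0]
contact_force: [11.2, 11.4, -4.7]
width: 0.0001
```

Request:
{"op": "servo_tool", "data": {
  "deltas": [
    [0,-0.01,-0.02,0,0,0,0],
    [0,-0.015,-0.02,0,0,0,0]
  ]
}}

```text
clock: 34.25
tcp_pos: [0.5487, -0.1574, 0.0746]
ee_rot: [179.8, -0.5, 55.0]
contact_force: [10.5, 12.9, -5.9]
width: -0.0001
```

Request:
{"op": "servo_tool", "data": {
  "deltas": [
    [0,0.4,0.57,-0.02,0,0,0],
    [0,1,1.4,0,0,0,0],
    [0,1,1.4,2,0,0,0],
    [0,1,1.4,4.4,0,0,0],
    [0,0,0,6.7,0,0,0],
    [0,-1.4,-2,7,0,0,0],
    [0,-2.7,-3.8,7,0,0,0],
    [0,-3.4,-4.8,7,0,0,0],
    [0,-3.4,-4.8,7,0,0,0],
    [0,-3.4,-4.8,7,0,0,0]
  ]
}}

```text
clock: 35.5
tcp_pos: [0.4611, -0.2802, 0.2493]
ee_rot: [180.0, 0.0, 55.1]
contact_force: [0.9, -0.6, 0.3]
width: -0.0002
```

```bash
python3 chk.py w7.png; python3 rel.py
cat > ang.py <<'E'
from h import *
W=world('wrist',*[a.ravel() for a in np.meshgrid(range(150,490),range(0,480))])
e=np.array([np.cos(np.radians(55)),np.sin(np.radians(55))]);D=W[:,:2]-[.521,-.1964]
X=D@e;Y=D@np.array([-e[1],e[0]])
for sg in (1,-1):
    k=(abs(Y)<.006)&(sg*X>.027)&(sg*X<.06)&(W[:,2]>.045)&(W[:,2]<.088)
    if k.sum()>20:
        x=sg*X[k];z=W[k,2];g=np.polyfit(z,x,1);g=np.polyfit(z[abs(x-np.polyval(g,z))<.003],x[abs(x-np.polyval(g,z))<.003],1);print(sg,k.sum(),'angle',np.pi/2-np.arctan(-g[0]),'x at z=.052',np.polyval(g,.052))
E
python3 ang.py
```

```text
35.5 [ 0.46114273 -0.2801655   0.24931229] [1.79964669e+02 4.87069857e-03 5.50503659e+01] [ 0.87001694 -0.55847794  0.28076464]
cap top z 0.11629643036573001 3300
cap top centre ((0.5210022330284119, -0.19659371674060822), 0.02622857131063938)
1 39 57.5 38; 1 45 48.3 15; 
-1 33 76.5 123; -1 39 58.4 104; -1 45 47.6 36; 
bench -0.0004 foot 0.0116 cap 0.1163
tilt deg [-0.0667642  -0.27743655]
1 53 angle 1.227652203795061 x at z=.052 0.041436492663572404
-1 276 angle 1.240674668981537 x at z=.052 0.041652743992191946
```

View pics/w7.png

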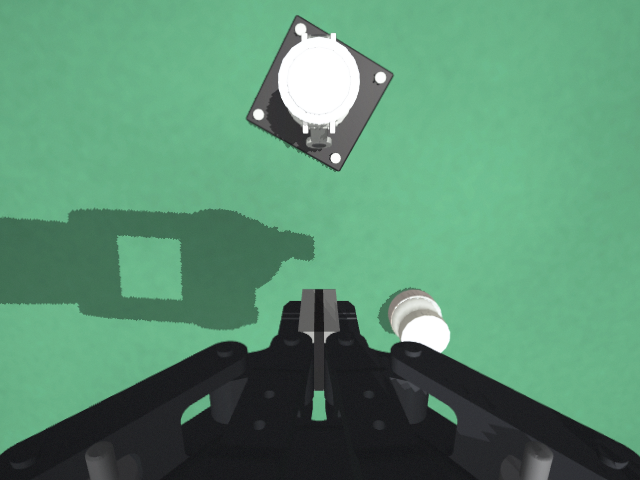

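Both arms look fully down: the face sits 41.4 and 41.7 mm from the axis at pad height, against 41.6 mm nominal. Because the cap was tilted when the first arm met its stop, I'll re-feel that stop gently.

Request:
{"op": "servo_tool", "data": {
  "deltas": [
    [0,0.5,0.7,-2,0,0,0],
    [0,0.5,0.7,-4.2,0,0,0],
    [0,0.5,0.7,-6,0,0,0],
    [0,0.5,0.7,-6.9,0,0,0],
    [0,0.8,1.1,-6.95,0,0,0],
    [0,0.97,1.35,-6.95,0,0,0],
    [0,1.06,1.48,-6.95,0,0,0],
    [0,1.15,1.6,-6.95,0,0,0],
    [0,1.15,1.6,-6.95,0,0,0]
  ]
}}

```text
clock: 36.67
tcp_pos: [0.4899, -0.2405, 0.0757]
ee_rot: [179.9, 0.0, 55.1]
contact_force: [0.1, -0.8, 0.6]
width: 0.0002
```

Request:
{"op": "servo_tool", "data": {
  "deltas": [
    [0,0.03,0.04,0,0,0,0],
    [0,0.06,0.08,0,0,0,0],
    [0,0.06,0.08,0,0,0,0]
  ]
}}

```text
clock: 37.05
tcp_pos: [0.4909, -0.2385, 0.075]
ee_rot: [-180.0, 0.0, 55.0]
contact_force: [-0.2, -0.3, -0.1]
width: 0.0006
```

Request:
{"op": "servo_tool", "data": {
  "deltas": [
    [0,0.03,0.04,0,0,0,0],
    [0,0.06,0.08,0,0,0,0],
    [0,0.06,0.08,0,0,0,0]
  ]
}}

```text
clock: 37.42
tcp_pos: [0.4918, -0.2373, 0.0749]
ee_rot: [-180.0, 0.1, 55.1]
contact_force: [-3.5, -4.5, -0.8]
width: -0.0002
```

Request:
{"op": "servo_tool", "data": {
  "deltas": [
    [0,0.02,0.03,0,0,0,0],
    [0,0.04,0.06,0,0,0,0],
    [0,0.04,0.06,0,0,0,0]
  ]
}}

```text
clock: 37.8
tcp_pos: [0.4921, -0.2369, 0.0747]
ee_rot: [-180.0, 0.3, 55.1]
contact_force: [-5.5, -7.2, -1.6]
width: 0.0004
```

Request:
{"op": "servo_tool", "data": {
  "deltas": [
    [0,0.03,0.04,0,0,0,0],
    [0,0.06,0.09,0,0,0,0],
    [0,0.06,0.09,0,0,0,0]
  ]
}}

```text
clock: 38.17
tcp_pos: [0.4925, -0.2363, 0.0744]
ee_rot: [-180.0, 0.6, 55.1]
contact_force: [-8.6, -14.9, -3.0]
width: 0.0
```

Request:
{"op": "servo_tool", "data": {
  "deltas": [
    [0,0.02,0.03,0,0,0,0],
    [0,0.03,0.04,0,0,0,0],
    [0,0.03,0.04,0,0,0,0]
  ]
}}

```text
clock: 38.55
tcp_pos: [0.4927, -0.2361, 0.0744]
ee_rot: [-180.0, 0.7, 55.1]
contact_force: [-9.9, -17.1, -1.4]
width: -0.0001
```

Firm stop: 19.8 N with almost no motion. Retreating for a final check.

Request:
{"op": "servo_tool", "data": {
  "deltas": [
    [0,-0.4,-0.57,0,0,0,0],
    [0,-1,-1.4,0,0,0,0],
    [0,-1.3,-1.8,2,0,0,0],
    [0,-1.3,-1.8,4.4,0,0,0],
    [0,-1.3,-1.8,6.5,0,0,0],
    [0,-1.3,-1.8,7,0,0,0],
    [0,-1.3,-1.8,7,0,0,0],
    [0,-1.3,-1.8,7,0,0,0]
  ]
}}

```text
clock: 39.55
tcp_pos: [0.4624, -0.276, 0.2476]
ee_rot: [-179.8, -0.0, 55.0]
contact_force: [0.1, 0.1, -0.8]
width: 0.0
```

```bash
python3 chk.py w8.png; python3 rel.py; python3 ang.py
```

```text
39.55 [ 0.46243831 -0.27595624  0.2475717 ] [-1.79777391e+02 -3.16969534e-02  5.50458898e+01] [ 0.12199472  0.11929544 -0.7596879 ]
cap top z 0.11645391040030106 3309
cap top centre ((0.5211855173110962, -0.19663484394550323), 0.026221247389912605)
1 33 73.5 29; 1 39 59.2 52; 1 45 51.8 15; 
-1 33 76.1 105; -1 39 57.6 104; -1 45 45.4 27; 
bench -0.0003 foot 0.0116 cap 0.1165
tilt deg [0.3823327  0.32140293]
1 95 angle 1.2239600303513198 x at z=.052 0.042120527036285826
-1 253 angle 1.2560126329449988 x at z=.052 0.04082324969031939
```

The + arm's last stop was less crisp (17.6 N), so I'll re-feel that one too.

Request:
{"op": "servo_tool", "data": {
  "deltas": [
    [0,1.2,1.7,0,0,0,0],
    [0,2.5,3.5,0,0,0,0],
    [0,3.7,5.2,0,0,0,0],
    [0,4.23,5.92,-1,0,0,0],
    [0,4.23,5.92,-3,0,0,0],
    [0,4.23,5.92,-5,0,0,0],
    [0,4.23,5.92,-6.7,0,0,0],
    [0,4,5.6,-6.95,0,0,0],
    [0,3.7,5.18,-6.95,0,0,0],
    [0,3.61,5.04,-6.95,0,0,0]
  ]
}}

```text
clock: 40.85
tcp_pos: [0.5543, -0.1523, 0.0786]
ee_rot: [179.8, -0.0, 55.0]
contact_force: [0.9, 0.1, 0.4]
width: -0.0003
```

Request:
{"op": "servo_tool", "data": {
  "deltas": [
    [0,-0.03,-0.04,0,0,0,0],
    [0,-0.06,-0.09,0,0,0,0],
    [0,-0.09,-0.13,0,0,0,0],
    [0,-0.09,-0.13,0,0,0,0]
  ]
}}

```text
clock: 41.35
tcp_pos: [0.5513, -0.1539, 0.0764]
ee_rot: [180.0, -0.0, 55.0]
contact_force: [0.3, -0.7, -0.3]
width: 0.0003
```

Request:
{"op": "servo_tool", "data": {
  "deltas": [
    [0,-0.03,-0.04,-0.03,0,0,0],
    [0,-0.06,-0.08,-0.05,0,0,0],
    [0,-0.06,-0.08,-0.05,0,0,0]
  ]
}}

```text
clock: 41.72
tcp_pos: [0.5496, -0.1558, 0.0748]
ee_rot: [-180.0, -0.0, 55.0]
contact_force: [0.2, 1.3, -0.7]
width: 0.0001
```

Request:
{"op": "servo_tool", "data": {
  "deltas": [
    [0,-0.02,-0.03,0,0,0,0],
    [0,-0.05,-0.07,0,0,0,0],
    [0,-0.05,-0.07,0,0,0,0]
  ]
}}

```text
clock: 42.1
tcp_pos: [0.5492, -0.1564, 0.0748]
ee_rot: [180.0, -0.2, 55.0]
contact_force: [4.8, 6.3, -2.1]
width: -0.0
```

Request:
{"op": "servo_tool", "data": {
  "deltas": [
    [0,-0.03,-0.04,0,0,0,0],
    [0,-0.06,-0.08,0,0,0,0],
    [0,-0.06,-0.08,0,0,0,0]
  ]
}}

```text
clock: 42.48
tcp_pos: [0.5486, -0.1569, 0.0747]
ee_rot: [180.0, -0.4, 55.0]
contact_force: [7.7, 9.6, -4.9]
width: -0.0
```

Request:
{"op": "servo_tool", "data": {
  "deltas": [
    [0,-0.02,-0.03,0,0,0,0],
    [0,-0.035,-0.05,0,0,0,0],
    [0,-0.035,-0.05,0,0,0,0]
  ]
}}

```text
clock: 42.85
tcp_pos: [0.5484, -0.1571, 0.0747]
ee_rot: [180.0, -0.6, 55.0]
contact_force: [11.5, 13.3, -4.4]
width: 0.0003
```

Request:
{"op": "servo_tool", "data": {
  "deltas": [
    [0,0.4,0.57,0,0,0,0],
    [0,1,1.4,0,0,0,0],
    [0,1,1.4,2,0,0,0],
    [0,1,1.4,4.4,0,0,0],
    [0,0,0,6.7,0,0,0],
    [0,-1.4,-2,7,0,0,0],
    [0,-2.7,-3.8,7,0,0,0],
    [0,-3.4,-4.8,7,0,0,0],
    [0,-3.4,-4.8,7,0,0,0],
    [0,-3.4,-4.8,7,0,0,0]
  ]
}}

```text
clock: 44.1
tcp_pos: [0.4614, -0.2806, 0.2501]
ee_rot: [-180.0, 0.0, 55.0]
contact_force: [-0.3, -0.5, 0.7]
width: 0.0
```

```bash
python3 chk.py w9.png; python3 rel.py; python3 ang.py
python3 - <<'E'
from rig import close_job
print(close_job())
E
```

```text
44.1 [ 0.46135059 -0.28059372  0.25009357] [-1.79991969e+02  2.63350393e-03  5.50481153e+01] [-0.26540593 -0.45639643  0.73351758]
cap top z 0.11637199787930383 3272
cap top centre ((0.5210124254226685, -0.19669783115386963), 0.026217548176646233)
1 39 54.7 42; 
-1 33 79.0 122; -1 39 60.5 118; -1 45 47.9 37; 
bench -0.0004 foot 0.0116 cap 0.1164
tilt deg [-0.24459973 -0.38577897]
1 40 angle 1.2281930735377817 x at z=.052 0.04099790278516663
-1 281 angle 1.2374358907369376 x at z=.052 0.04199533569691068
the job is handed in; nothing more can be done
None
```

The silver cap is fully home on the port with both cam arms swung down to their stops, and I handed the job in at 44 s of the 72 s allowed. The gripper is clear of everything.

- **Seating:** I pushed the cap past the seal with both arms still raised. The highest force reading was about 24 N, under the 30 N limit. It stopped moving there, with its top at 116.4 mm (117 mm nominal, and the camera reads about 0.5 mm low).
- **Arms:** I swung the arms down one after the other and then re-felt each stop. The second arm peaked at 18 N. The first arm read a peak of 19.8 N, right at the 20 N limit. Both stops rose steeply in force with almost no further motion.
- **Last checks:** The cap top reads 116.4 mm and the tilt is under 0.5°. The arms measure about 1.23–1.24 rad (stop 1.25; the measurement is noisy), and their faces sit 41.0 and 42.0 mm from the axis (41.6 mm nominal).
- **What disagreed:** After the first arm was down, the cap tilted about 3° and its centre rose about 1.3 mm. Pushing the second arm down re-seated it level, and I checked this with the camera before the second cam bit.
- **Still rocking slightly:** The cap rocked by under 1° during the re-feeling pushes, which is close to what the measurement can resolve.

I did not touch the look-alike caps, the jar or the ball post.

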